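Snap the guide block into its dock

TASK

Put the grey guide block lengthwise into the open, flared end of the grey-and-black dock and slide it along between the rails, past the orange spring catch, until it is fully home against the end stop and the catch has clicked back out behind it. Slide it in from the open end, do not lower it in behind the catch, and let go of it.

Things in the scene. Friction and masses are not known exactly. Their poses are not given: they have to be found in the camera images.
- guide_block: Light grey metal alignment block with two dark holes in its top, 30 mm (its x) by 50 mm (its y, its length) by 30 mm high, plain upright sides, 0.12 kg. It stands loose on the bare bench right of the blue mat. Origin at the centre of its underside, z up. It may go into the dock either end first.
- dock: Fixed dock: painted grey plate 146x100 mm, 6 mm thick (x -76 to +70), black rails and end stop on it, tops 14 mm above its underside. Origin on the underside, z up (it lies on the 3 mm blue mat); the block slides along its +x, middle line y = 0. Flared wings from x = -45 mm (64 mm apart inside) narrow to -10 mm, then a straight 37 mm wide channel to the end stop's face at +60 mm.
- dock_home (a point): Point on the plate's top (6 mm above the dock's underside) where the centre of the block's underside comes to lie when fully home: dock x = +35 mm, y = 0. Axes as the dock's. A block on the plate stands 22 mm above rails and catch, so it can be held by its long sides up there.
- catch (a joint): Orange spring catch in the dock's left (+y) rail: 0 m at rest, nose reaching to dock y = 8 mm; up to 0.012 as it is pushed aside to +y. Ramp of 30 degrees facing the open end (from x = -16 mm), square back at x = +7 mm that snaps out behind the block once its centre is past x = 32 mm. Spring 2.5 N at rest, 5 N at 10 mm; pushing a block past takes 3 to 7 N.
There are look-alikes about, which are no part of the job. Of the things that look like the guide_block, the middle-sized one is meant.

How it is judged:
By the outcome, as a careful person would: the job done as asked, in the order asked, and still so for the second after the job is handed in, with the robot touching nothing.
It also fails if it takes over 38 s, if anything falls off the work surface, if the arm or the gripper's body presses on something with over 40 N, if the wrist force passes 120 N, or if a joint passes its speed limit or range.

ROBOT

A 6-joint arm with a two-finger parallel gripper is mounted at the origin on a cart in front of the work surface, level with it; the furniture and walls round the work are solid. World frame = base frame: x ahead of the robot, y to its left, z up, the work surface at z = 0. Lengths are in m, angles in rad, forces in N, time in s.
With the tool pointing down it reaches from about 0.25 to 0.775 m from the base axis. Payload 4 kg.
Tool frame: the origin (TCP) lies at the centre of the arm's flange, where the gripper is bolted on; the fingertips stand 199 mm ahead of it and the grasp point (between the pads) lies 180 mm ahead of it (robot.tcp_to_tips is the distance from the TCP to the fingertips, in m); z points along the fingers, y is the line along which they close (so a half turn about z gives the same grasp; the last joint's range is limited). The gripper opens to 94 mm and grips with 3 to 60 N. Pads are 16 mm wide; open, the fingers measure 119 mm over their backs; the gripper's body (75 mm by 177 mm) begins 78 mm behind the grasp point.
Start: joints at [-1.213, 0.087, 1.371, -0, 1.684, -0.103], TCP at [0.245, -0.493, 0.405] pointing down, gripper open.
Joint ranges: [-3.1, 3.1], [-0.76, 2.03], [0.27, 2.55], [-1.08, 4.22], [0.17, 2.65], [-2.57, 2.57]. Speed limits (rad/s): [2.79, 2.79, 3.14, 3.14, 3.14, 3.14].

INTERFACE

Orientations are given as [roll, pitch, yaw] about the fixed x, y, z axes, in that order (R = Rz(yaw) Ry(pitch) Rx(roll)).
In Python, from bench import telemetry, snapshot, ticket, robot gives the robot as it stands.
- The arm moves only by the tool apply_moves, never from a script. Its argument "moves" is a list that holds one entry, the list of rows, each a list of 5 numbers: the shift along the tool's x, y, z in units of 50 mm (1.0 is 50 mm), then the turn about the tool's z in units of 10 degrees (1.0 is 10 degrees), then the closure, from 0 (fully open) to 1 (shut). A call has 1 to 10 rows; each row is the pose to reach, as a shift and turn from the pose commanded when the call began, along the tool's axes at that moment; what a row does not reach only later rows make up. A row lasts 1/8 s, in which the tool goes at most 62.5 mm and 10.7 degrees, less where a joint would pass 70% of its speed; a pose out of reach is approached as far as the arm can. A call with a gripper value outside its range is refused whole. The fingers move at their own pace and stop on an object; the grip force is fixed at half the most. Time passes only in rows, so rows that repeat a pose let the fingers close. It gives the time, the measured TCP pose, the force, the opening and the grip force at its end, in the units of the state.
- telemetry.get_obs(): the state, without advancing time (a new reading comes with each control period).
- snapshot(name): name is "side" or "top"; returns a dict with "image" (384x512x3 uint8, red, green, blue), "fovy" (degrees; the focal length in pixels is half the picture's height over the tangent of half this angle, whatever the lens; pixels are square), "cx", "cy" (the principal point, pixels), "D" ([k1, k2, p1, p2, k3] as OpenCV has them; the pictures are not rectified), "R" (3x3) and "t" (3): a world point X has camera coordinates R X + t. Camera axes: x right, y down, z forward; pixel columns grow to the right and rows downward; lengths in m; the calibration is good to about 2 mm. A picture is of the moment at which its call begins. There is no depth.
- ticket.close_job(): hands the job in; it is judged then, once.
The state is a dict: "time": time; "joint_positions": joint angles; "qvel": joint speeds; "joint_torque": joint torques, N m; "tool_pos": TCP position; "ee_rot": TCP orientation; "wrist_force": force on the tool from outside, world axes, zero at the start; "wrist_torque": the same for the moment, N m; "width": finger opening in m; "finger_force": force on a finger pad.
Only numpy, scipy, OpenCV 4.12 (cv2) and the standard library are available. Lean on these libraries where they do the work, as an engineer would, in place of code of your own. Each camera call takes 0.05 s, during which the arm holds its last target. There are 200 camera calls.

## Working session

There is one attempt and no reset: what is moved stays moved. The work goes in short steps, Python scripts to look and compute and a tool call to move; the robot and the scene stay as the last step left them, time stands still between calls to the robot, and variables do not carry over. Pictures are saved under pics/ and viewed, at most 10 in all, crops included, and the job is handed in when it is done.

Besides the shell and the picture viewer there is one more tool, called after ">>>" as a command line: name --argument value ..., lists and objects as JSON in quotes. apply_moves: Moves the arm, as the interface text tells. Its arguments: {"type":"object","properties":{"moves":{"type":"array","items":{"type":"array","items":{"type":"array","items":{"type":"number"}}}}},"required":["moves"]}

```bash
mkdir -p pics
cat > h.py <<'E'
import numpy as np, cv2, pickle
from bench import telemetry, snapshot, ticket, robot
def snap(n,f):
    s=snapshot(n); s['image']=np.array(s['image']); cv2.imwrite(f'pics/{f}.png',s['image'][:,:,::-1]); pickle.dump(s,open(f'{f}.pkl','wb')); return s
def load(f): return pickle.load(open(f'{f}.pkl','rb'))
def K(s):
    h=s['image'].shape[0]; f=h/2/np.tan(np.radians(s['fovy'])/2)
    return np.array([[f,0,s['cx']],[0,f,s['cy']],[0,0,1.]])
def ray(s,px,z):
    px=np.array(px,float).reshape(-1,1,2); u=cv2.undistortPoints(px,K(s),np.array(s['D'],float)).reshape(-1,2)
    R=np.array(s['R']);t=np.array(s['t']); C=-R.T@t
    d=np.c_[u,np.ones(len(u))]@R
    return C+d*((z-C[2])/d[:,2])[:,None]
def proj(s,X):
    R=np.array(s['R']); return cv2.projectPoints(np.array(X,float).reshape(-1,3),cv2.Rodrigues(R)[0],np.array(s['t'],float),K(s),np.array(s['D'],float))[0].reshape(-1,2)
E
python3 - <<'E'
from h import *
for n in('top','side'):
    s=snap(n,n+'0'); print(n,s['fovy'],s['D'],-np.array(s['R']).T@s['t'])
a,b=[load(n+'0')['image'] for n in('top','side')]
o=telemetry.get_obs(); print(o)
E
```

```text
top 43.2839714565416 [-0.19291591  0.          0.          0.          0.        ] [0.46897583 0.00771548 1.02984717]
side 57.58883029552289 [-0.05832414  0.          0.          0.          0.        ] [ 0.38658881 -0.66091843  0.5374695 ]
{'time': 0.1, 'joint_positions': array([-1.21311095e+00,  8.78380622e-02,  1.37206569e+00,  6.82363991e-06,
        1.68360286e+00, -1.03093514e-01]), 'qvel': array([ 0.00093772, -0.0028293 , -0.00329115, -0.00061506,  0.00046628,
       -0.00169848]), 'joint_torque': array([ 2.65979375e-03, -3.41252339e+01, -3.03301156e+01,  7.20659201e-02,
        3.04878491e-02, -8.89058674e-05]), 'tool_pos': array([ 0.24451778, -0.49253835,  0.40366337]), 'ee_rot': array([-3.13968956e+00, -2.03712874e-04,  4.60779462e-01]), 'wrist_force': array([0.23327902, 0.36007941, 0.51743117]), 'wrist_torque': array([-0.02227054,  0.02973299,  0.01399753]), 'finger_force': 0.0, 'width': 0.09425960104543918}
```

View pics/top0.png

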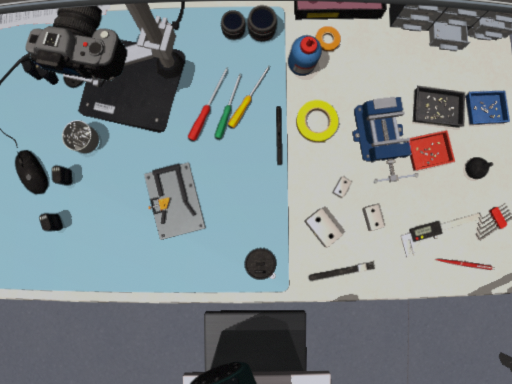

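View pics/side0.png

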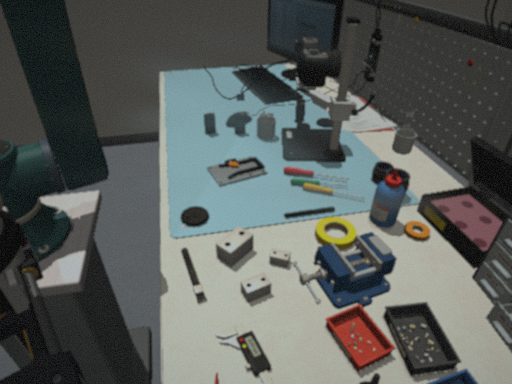

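The top view shows three look-alike blocks: small (342,186), middle (374,217) and large (324,227). The dock is at about (175,200) with its orange catch at (160,204). I'll take the middle block and view enlargements of it and the dock.

Run:
```python
from h import *
s=load('top0'); im=s['image']
c=cv2.resize(im[155:250,130:220],None,fx=6,fy=6,interpolation=cv2.INTER_CUBIC)[:,:,::-1]
d=cv2.resize(im[195:240,350:400],None,fx=5,fy=5,interpolation=cv2.INTER_CUBIC)[:,:,::-1]
o=np.zeros((570,800,3),np.uint8); o[:570,:540]=c; o[:225,545:795]=d
cv2.imwrite('pics/crop.png',o)
hsv=cv2.cvtColor(im,cv2.COLOR_RGB2HSV)
print(im[225,180],im[217,182],im[230,240],im[215,370],im[240,380],im[203,163])
```

```text
[150 152 154] [149 151 152] [142 181 194] [198 198 189] [198 198 193] [198 142  39]
```

View pics/crop.png

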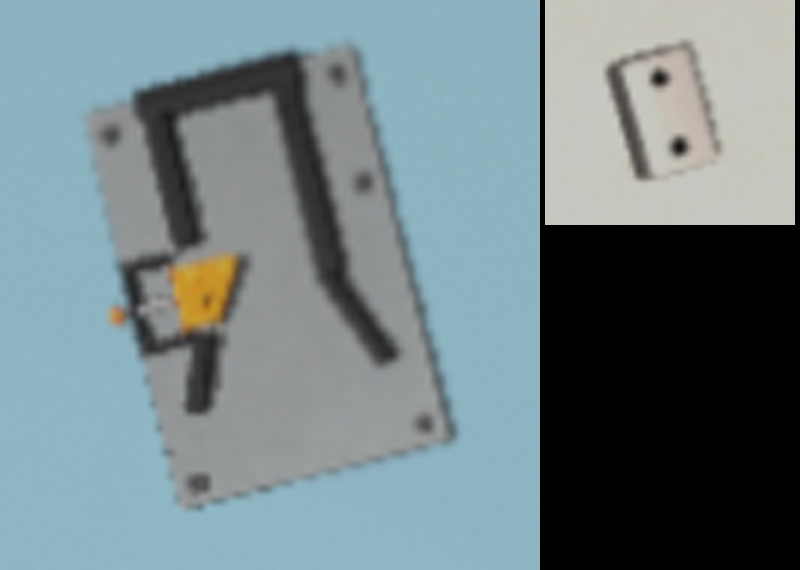

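The crop shows the dock's stop at top-left with its open end towards the robot, catch on the left (+y). The middle block shows two holes near (372.6,210) and (376.6,224). Next I'll measure both.

```bash
cat > m.py <<'E'
from h import *
def dock(s):
    im=s['image'].astype(int); m=((im[:,:,2]-im[:,:,0])<25).astype(np.uint8)
    m[:150]=0;m[250:]=0;m[:,:140]=0;m[:,212:]=0
    m=cv2.morphologyEx(m,cv2.MORPH_OPEN,np.ones((5,5)))
    c=max(cv2.findContours(m,0,cv2.CHAIN_APPROX_NONE)[0],key=cv2.contourArea)[:,0]
    p=ray(s,c,0.009)[:,:2].astype(np.float32)
    r=cv2.minAreaRect(p); return r,cv2.boxPoints(r),p
def dark(s,px,z,w=3):
    g=cv2.cvtColor(s['image'],cv2.COLOR_RGB2GRAY).astype(float);x,y=np.round(px).astype(int)
    Y,X=np.mgrid[y-w:y+w+1,x-w:x+w+1];W=np.clip(150-g[Y,X],0,None);q=[(X*W).sum()/W.sum(),(Y*W).sum()/W.sum()]
    return q,ray(s,q,z)[0]
E
python3 - <<'E'
from m import *
s=load('top0'); r,b,p=dock(s); print(r,b)
h=[dark(s,q,.03) for q in((372.6,210),(376.6,223.8))]; print(h)
a,c=h[0][1][:2],h[1][1][:2]; print('block c',(a+c)/2,'ang',np.degrees(np.arctan2(*(a-c)[::-1])),np.linalg.norm(a-c))
# block top corners bright edge
g=cv2.cvtColor(s['image'],cv2.COLOR_RGB2GRAY)
def cr(x,y): return ((x-545+.5)/5-.5+350,(y+.5)/5-.5+195)
print(ray(s,[cr(622,62),cr(690,42),cr(720,155),cr(650,178)],.03))
# dock features at z=.017: crop px
def cd(x,y): return ((x+.5)/6-.5+130,(y+.5)/6-.5+155)
print('stop inner corners/rail outer',ray(s,[cd(136,95),cd(300,52),cd(178,118),cd(275,90),cd(325,272)],.017))
sd=load('side0'); print('side proj',proj(sd,[list((a+c)/2)+[.03],list(b.mean(0))+[.009]]))
E
```

```text
((0.5266861319541931, 0.17383235692977905), (0.14824099838733673, 0.10207027196884155), 13.969865798950195) [[0.44243744 0.20546448]
 [0.46707836 0.10641315]
 [0.61093485 0.14220023]
 [0.58629394 0.24125156]]
[([np.float64(372.4613368283093), np.float64(210.19266055045873)], array([ 0.50005191, -0.24472446,  0.03      ])), ([np.float64(376.39119496855346), np.float64(223.8176100628931)], array([ 0.47137879, -0.25254095,  0.03      ]))]
block c [ 0.48571535 -0.24863271] ang 15.248700758881329 0.029719434332499177
[[ 0.50694807 -0.22887208  0.03      ]
 [ 0.51498953 -0.25833088  0.03      ]
 [ 0.46734251 -0.27018518  0.03      ]
 [ 0.45824006 -0.23982931  0.03      ]]
stop inner corners/rail outer [[0.58945595 0.21839029 0.017     ]
 [0.60399511 0.15991164 0.017     ]
 [0.58109717 0.20326813 0.017     ]
 [0.59061113 0.16873425 0.017     ]
 [0.52625066 0.15088653 0.017     ]]
side proj [[255.4485823  279.33890964]
 [236.73381602 167.43922112]]
```

>>> apply_moves --moves '[[[3, -1, 0.5, 0.6, 0.2], [6.49, -2.22, 1.5, 1.21, 0.2], [6.49, -2.22, 2.87, 1.21, 0.2], [6.49, -2.22, 2.87, 1.21, 0.2], [6.49, -2.22, 2.87, 1.21, 0.2], [6.49, -2.22, 2.87, 1.21, 0.2], [6.49, -2.22, 2.87, 1.21, 0.2], [6.49, -2.22, 2.87, 1.21, 0.2], [6.49, -2.22, 2.87, 1.21, 0.2], [6.49, -2.22, 2.87, 1.21, 0.2]]]'

```text
time: 1.35
tool_pos: [0.4854, -0.2502, 0.2623]
ee_rot: [3.14, -0.001, 0.247]
wrist_force: [-0.1, 0.4, -0.5]
width: 0.075
finger_force: 0.0
```

>>> apply_moves --moves '[[[0, -0.03, 0.6, 0, 0.2], [0, -0.03, 1.05, 0, 0.2], [0, -0.03, 1.05, 0, 0.2], [0, -0.03, 1.05, 0, 0.8], [0, -0.03, 1.05, 0, 1], [0, -0.03, 1.05, 0, 1], [0, -0.03, 1.05, 0, 1], [0, -0.03, 1.05, 0, 1], [0, -0.03, 1.05, 0, 1]]]'

```text
time: 2.48
tool_pos: [0.4857, -0.2478, 0.2091]
ee_rot: [3.14, -0.001, 0.25]
wrist_force: [0.7, -1.5, 0.9]
width: 0.03
finger_force: 30.0
```

Run:
```python
from h import *
s=snap('side','side1'); 
cv2.imwrite('pics/s1c.png',cv2.resize(s['image'][180:330,180:330,::-1],None,fx=3,fy=3))
```

```text
(no output)
```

View pics/s1c.png

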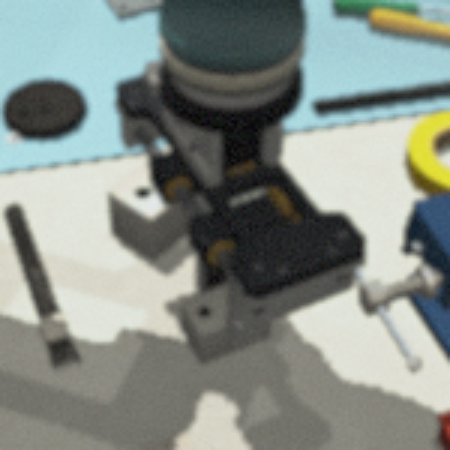

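>>> apply_moves --moves '[[[0, 0, -0.7, 0, 1], [0, 0, -1.6, 0, 1], [0.3, -1, -1.6, 0.03, 1], [0.6, -2.2, -1.6, 0.03, 1], [0.8, -3.4, -1.6, 0.03, 1], [1, -4.6, -1.6, 0.03, 1], [1.2, -5.8, -1.6, 0.03, 1], [1.4, -7, -1.6, 0.03, 1], [1.44, -7.96, -1.6, 0.03, 1], [1.44, -7.96, -1.6, 0.03, 1]]]'

```text
time: 3.78
tool_pos: [0.4556, 0.1588, 0.2878]
ee_rot: [-3.14, 0.002, 0.25]
wrist_force: [-0.3, -0.6, -1.2]
width: 0.0298
finger_force: 30.0
```

>>> apply_moves --moves '[[[0, 0, 0.6, 0, 1], [0, 0, 0.8, 0, 1], [0, 0, 0.8, 0, 1], [0, 0, 0.8, 0, 1]]]'

```text
time: 4.28
tool_pos: [0.4574, 0.1555, 0.2495]
ee_rot: [3.141, -0.001, 0.243]
wrist_force: [0.5, 0.4, -1.8]
width: 0.0298
finger_force: 30.0
```

Run:
```python
from h import *
print(telemetry.get_obs()['tool_pos'],telemetry.get_obs()['ee_rot'],telemetry.get_obs()['wrist_force'])
t=snap('top','top2'); s=snap('side','side2')
a=cv2.resize(t['image'][150:260,120:220,::-1],None,fx=4,fy=4,interpolation=2)
b=cv2.resize(s['image'][120:220,180:275,::-1],None,fx=4,fy=4,interpolation=2)
o=np.zeros((440,780,3),np.uint8);o[:,:400]=a;o[:400,400:780]=b;cv2.imwrite('pics/c2.png',o)
```

```text
[0.45744426 0.15550018 0.24946541] [ 3.14142310e+00 -1.27598643e-03  2.43371164e-01] [ 0.46154677  0.38581576 -1.75563627]
```

View pics/c2.png

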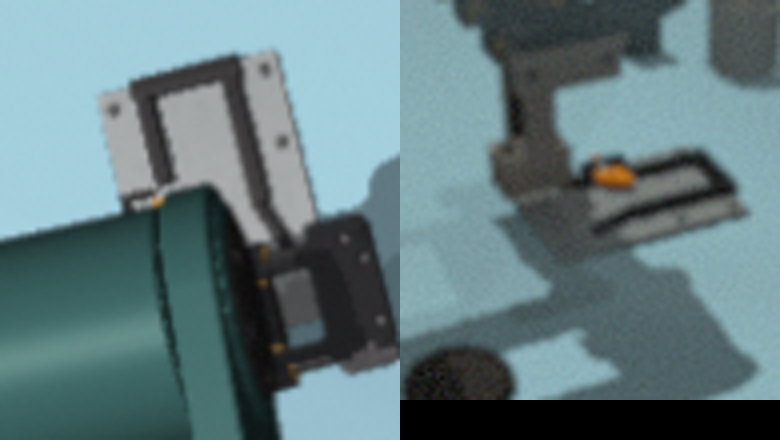

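The block hangs over the plate's open end, behind the wings (side crop, block at about (530,165)). Lowering it now.

>>> apply_moves --moves '[[[0, 0, 0.4, 0, 1], [0, 0, 0.6, 0, 1], [0, 0, 0.6, 0, 1], [0, 0, 0.6, 0, 1]]]'

```text
time: 4.88
tool_pos: [0.4571, 0.156, 0.2191]
ee_rot: [3.142, -0.001, 0.244]
wrist_force: [0.7, 0.6, -1.0]
width: 0.0297
finger_force: 30.0
```

>>> apply_moves --moves '[[[0.2, 0, 0, 0, 1], [0.4, 0, 0, 0, 1], [0.6, 0, 0, 0, 1], [0.7, 0, 0, 0, 1], [0.7, 0, 0, 0, 1]]]'

```text
time: 5.5
tool_pos: [0.4913, 0.1645, 0.2185]
ee_rot: [3.142, 0.0, 0.244]
wrist_force: [-0.8, 0.2, -1.5]
width: 0.0298
finger_force: 30.0
```

>>> apply_moves --moves '[[[0.1, 0, 0, 0, 1], [0.2, 0, 0, 0, 1], [0.3, 0, 0, 0, 1], [0.4, 0, 0, 0, 1], [0.4, 0, 0, 0, 1]]]'

```text
time: 6.12
tool_pos: [0.5092, 0.1682, 0.218]
ee_rot: [3.139, 0.007, 0.244]
wrist_force: [-5.9, -5.7, 1.6]
width: 0.0296
finger_force: 30.0
```

>>> apply_moves --moves '[[[0.1, 0, 0, 0, 1], [0.2, 0, 0, 0, 1], [0.3, 0, 0, 0, 1], [0.4, 0, 0, 0, 1], [0.5, 0, 0, 0, 1], [0.6, 0, 0, 0, 1], [0.6, 0, 0, 0, 1]]]'

```text
time: 7.0
tool_pos: [0.5397, 0.1757, 0.2181]
ee_rot: [3.139, 0.001, 0.244]
wrist_force: [-0.2, -2.7, -2.9]
width: 0.0295
finger_force: 30.0
```

>>> apply_moves --moves '[[[0.1, 0, 0, 0, 1], [0.2, 0, 0, 0, 1], [0.3, 0, 0, 0, 1], [0.4, 0, 0, 0, 1], [0.4, 0, 0, 0, 1]]]'

```text
time: 7.62
tool_pos: [0.5594, 0.1819, 0.2189]
ee_rot: [-3.14, -0.002, 0.244]
wrist_force: [0.1, 0.5, -0.5]
width: 0.0297
finger_force: 30.0
```

>>> apply_moves --moves '[[[0.04, 0, 0, 0, 1], [0.08, 0, 0, 0, 1], [0.1, 0, 0, 0, 1], [0.1, 0, 0, 0, 1]]]'

```text
time: 8.12
tool_pos: [0.5632, 0.1828, 0.2184]
ee_rot: [-3.141, 0.002, 0.245]
wrist_force: [-3.4, 0.1, -0.1]
width: 0.0295
finger_force: 30.0
```

>>> apply_moves --moves '[[[0.03, 0, 0, 0, 1], [0.06, 0, 0, 0, 1], [0.06, 0, 0, 0, 1]]]'

```text
time: 8.5
tool_pos: [0.5646, 0.1831, 0.2182]
ee_rot: [-3.141, 0.009, 0.245]
wrist_force: [-11.2, -2.3, 3.5]
width: 0.0296
finger_force: 30.0
```

The block is against the stop (11 N axial) and the catch's sideways force has gone. Releasing it and going up.

>>> apply_moves --moves '[[[-0.02, 0, 0, 0, 1], [-0.02, 0, 0, 0, 0.3], [-0.02, 0, 0, 0, 0.3], [-0.02, 0, 0, 0, 0.3], [-0.02, 0, 0, 0, 0.3], [-0.02, 0, -0.5, 0, 0.3], [-0.02, 0, -1.5, 0, 0.3], [-1, 2, -2.5, 0, 0.3]]]'

```text
time: 9.5
tool_pos: [0.5545, 0.1291, 0.3225]
ee_rot: [3.142, -0.006, 0.249]
wrist_force: [0.6, -0.9, -0.2]
width: 0.0656
finger_force: 0.0
```

>>> apply_moves --moves '[[[-1, 1, 0, 0, 0.3], [-2, 2, 0, 0, 0.3], [-2, 3, 0, 0, 0.3], [-2, 4, 0, 0, 0.3], [-2, 4, 0, 0, 0.3], [-2, 4, 0, 0, 0.3]]]'

```text
time: 10.25
tool_pos: [0.505, -0.0908, 0.3192]
ee_rot: [-3.141, 0.0, 0.244]
wrist_force: [-0.1, 1.4, 0.3]
width: 0.0658
finger_force: 0.0
```

Run:
```python
from h import *
t=snap('top','top3'); s=snap('side','side3')
a=cv2.resize(t['image'][155:250,130:220,::-1],None,fx=4.4,fy=4.4,interpolation=2)
b=cv2.resize(s['image'][130:210,190:285,::-1],None,fx=4,fy=4,interpolation=2)
o=np.zeros((420,780,3),np.uint8);o[:a.shape[0],:a.shape[1]]=a;o[:320,400:780]=b;cv2.imwrite('pics/c3.png',o)
```

```text
(no output)
```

View pics/c3.png

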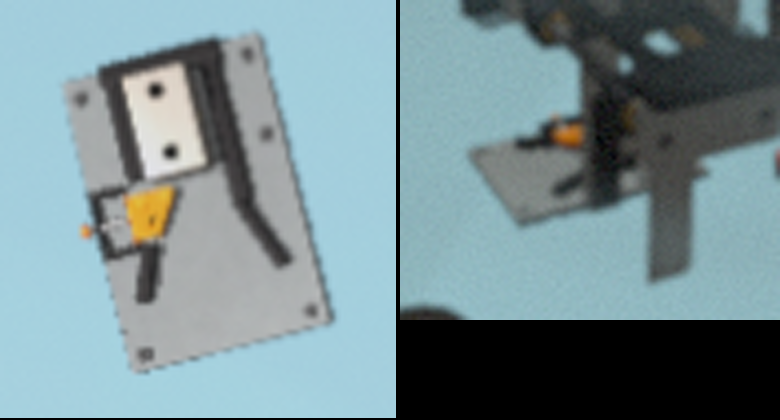

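The catch is fully out behind the block, which sits against the stop (holes at crop (156,90) and (170,152)). One numeric check on how far home it is.

Run:
```python
from m import *
s=load('top3'); f=lambda x,y:((x+.5)/4.4-.5+130,(y+.5)/4.4-.5+155)
h=[dark(s,f(*q),.039,2)[1] for q in((156,90),(170,152))]; c=(h[0]+h[1])[:2]/2
a=np.radians(13.97); R=np.array([[np.cos(a),np.sin(a)],[-np.sin(a),np.cos(a)]])
print((R@(c-[.5296,.1745]))*1e3, np.degrees(np.arctan2(*(h[0]-h[1])[:2][::-1])))
r,b,p=dock(s);print(r)
```

```text
[33.89602718  0.87259669] 13.769969255973677
((0.5268314480781555, 0.17323601245880127), (0.1473841667175293, 0.10013967752456665), 14.184883117675781)
```

```bash
python3 -c "
from bench import ticket; print(ticket.close_job())"
```

```text
the job is handed in; nothing more can be done
None
```

The guide block is in the dock: I slid it in from the open end past the catch to the end stop, the catch is back out behind it, and the gripper let go and moved clear; job handed in at about 10.4 s of 38 s, verdict not shown.

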